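Stack the sample totes at the clinic desk

ROBOT

A 6-joint arm with a two-finger parallel gripper is mounted at the origin on the work surface. World frame = base frame: x ahead of the robot, y to its left, z up, the work surface at z = 0. Lengths are in mm, angles in degrees, forces in N, time in s.
With the tool pointing down it reaches from about 325 to 900 mm from the base axis. Payload 6.1 kg.
Tool frame: the origin (TCP) lies between the finger pads; the fingertips stand 11 mm ahead of it and the grasp point (between the pads) lies 8 mm behind it (ctrl.tips_ahead is the distance from the TCP to the fingertips, in mm); z points along the fingers, x is the direction in which the jaws open and shut, and the axes are right-handed (so a half turn about z gives the same grasp; the last joint's range is limited). The gripper opens to 85 mm and grips with 20 to 120 N. Pads are 22 mm wide; open, the fingers measure 114 mm over their backs; the gripper's body (76 mm by 85 mm) begins 54 mm behind the grasp point. The pads swing forward as they close: fully open they stand 13 mm farther back than shut.
Start: joints at [-73.344, 12.628, 87.462, -0, 79.91, -7.225], TCP at [253.015, -571.489, 242.3] pointing down, gripper open.
Joint ranges: [-170.65, 170.65], [-52.31, 119.04], [5.05, 147.46], [-71.25, 251.25], [11.57, 151.72], [-153.62, 153.62]. Speed limits (degrees/s): [147.25, 147.25, 172.46, 180, 180, 180].

INTERFACE

Orientations are given as [roll, pitch, yaw] about the fixed x, y, z axes, in that order (R = Rz(yaw) Ry(pitch) Rx(roll)).
In Python, from bench import ctrl gives the robot as it stands. Calls block until the motion is done:
- ctrl.goto(position, orientation): joint-space move of the TCP to a pose.
- ctrl.servo_line(position, rotation=None, feed=150, threshold=None): straight line of the TCP; rotation=None keeps the orientation; feed is the mean speed in mm/s. With threshold (N) it stops when the force on the tool has changed by that much, and returns True; else False.
- ctrl.goto_joints(angles): joint-space move.
- ctrl.open_gripper() and ctrl.grab(): open the fingers fully, or close them until they stop; the grip force is fixed at half the most.
- ctrl.dwell(seconds).
- ctrl.ik(position, orientation): joint angles nearest the present ones, or None.
- ctrl.snapshot(name): name is "scene" or "top"; returns a dict with "img" (480x640x3 uint8, blue, green, red), "range_z" (480x640 float32, mm along the optical axis (not along the pixel's ray), 0 where there is no reading), "fx", "fy", "cx", "cy" (pixels), "dist_coeffs" ([k1, k2, p1, p2, k3] as OpenCV has them; the pictures are not rectified), "R" (3x3) and "t" (3): a world point X has camera coordinates R X + t. Camera axes: x right, y down, z forward; pixel columns grow to the right and rows downward; lengths in mm; the calibration is good to about 2 mm. A picture is of the moment at which its call begins.
A pose or a line that the arm cannot do raises ctrl.Unreachable and nothing moves.
- ctrl.job_done(): hands the job in, once; it reports no verdict.
Trained networks look in a picture, given as the dict that the camera call returned (one of the last four; its "shot" number tells which), for a name from the list of things; names that differ only in an ending like _2 or _b are one class to them, and where a whole thing is asked for, a point or a joint stands for the part that bears it (a point fixed in the world has none). Each returns a list of dicts, best first, with "p" (0 to 1); they miss things now and then, are a little off and sometimes report something else, mostly with a low value. They report only what shows in the picture. A call takes as long as a camera call.
- ctrl.spot_in(picture, thing): "rect" ([left, top, right, bottom] in pixels, round what is visible of it).
- ctrl.pinpoint(picture, thing): "pixel" ([column, row] in pixels: a listed point, or the origin of a listed thing).
Readings, each from a call of its own:
- ctrl.current_t(): time.
- ctrl.current_q(): joint angles.
- ctrl.current_qvel(): joint speeds.
- ctrl.current_joint_efforts(): joint torques, N m.
- ctrl.current_tcp_pos(): TCP position.
- ctrl.current_tcp_rot(): TCP orientation.
- ctrl.current_wrist_force(): force on the tool from outside, world axes, zero at the start.
- ctrl.current_torque(): the same for the moment, N m.
- ctrl.current_opening(): finger opening in mm.
Only numpy, scipy, OpenCV 4.12 (cv2) and the standard library are available. Lean on these libraries where they do the work, as an engineer would, in place of code of your own. Each camera call takes 0.05 s, during which the arm holds its last target. There are 200 camera calls.

TASK

Stack the empty blue tote on top of the grey tote that holds the sample tubes. These totes stack only one way round: turn the blue one so that its white lip comes over the end of the grey tote that has no lip, and set it down so that it rests level on the grey tote's ledges instead of nesting down onto the tubes. Leave the grey and the green tote standing where they are, and let go of the blue one.

Things in the scene. Friction and masses are not known exactly. Their poses are not given: they have to be found in the camera images.
- blue_center (a point): Centre of the empty blue tote, a tub 160 x 64 mm at the rim (plus lip), 50 mm high, 130 g; z up, x along its length to the lipped end, y across. Rim 25 mm above, underside 25 mm below. The rim is an upright band, 14 mm high from 11 to 25 mm above the centre and 64 mm wide outside: grip it across the width at mid-length. Below it the walls slope in to an underside 134 x 38 mm.
- blue_lip (a point): Middle of the blue tote's white lip, a flat white tab 12 mm deep, 52 mm wide and 5 mm thick that sticks out from one end of the rim: 86 mm from the tote's centre along its +x and 22.5 mm above it. Same axes as blue_center.
- grey_center (a point): Centre of the grey tote with three tubes on its floor, loose, 240 g; shape and axes as the blue one's (x to its own white lip). Mouth 155 x 59 mm: 10 mm to spare round the blue underside. Ledges 5 mm below the rim (one mid lipped end, two at the plain end's corners) carry a tote turned end for end, its centre 45 mm above this one, x reversed; turned the same way it nests about 25 mm lower.
- green_center (a point): Centre (half-way up) of an empty green tote of the same shape, size and axes as the blue one; it is not needed and stays where it stands.

How it is judged:
By the outcome, as a careful person would: the job done as asked, in the order asked, and still so for the second after the job is handed in, with the robot touching nothing.
It also fails if it takes over 38 s, if anything falls off the work surface, if the arm or the gripper's body presses on something with over 40 N, if the wrist force passes 120 N, or if a joint passes its speed limit or range.

## Working session

There is one attempt and no reset: what is moved stays moved. The work goes in short steps, each a Python script; the robot and the scene stay as the last script left them, time stands still between calls to the robot, and variables do not carry over. Pictures are saved under pics/ and viewed, about 8 in all and at most 12, crops included, and the job is handed in when it is done.

```bash
ls; mkdir -p pics; cat > h.py <<'E'
import numpy as np, cv2
from bench import ctrl
def K(s): return np.array([[s['fx'],0,s['cx']],[0,s['fy'],s['cy']],[0,0,1.]])
def world(s,px,z=None):
    """pixel -> world point, by depth image (z None) or on plane z"""
    px=np.atleast_2d(np.float64(px))
    n=cv2.undistortPoints(px[:,None],K(s),np.array(s['dist_coeffs']))[:,0]
    d=np.c_[n,np.ones(len(n))]; R=np.array(s['R']);t=np.array(s['t'])
    if z is None:
        r=s['range_z'][px[:,1].round().astype(int),px[:,0].round().astype(int)]
        return (d*r[:,None]-t)@R
    c=-R.T@t; w=d@R
    return c+w*((z-c[2])/w[:,2])[:,None]
E
python3 - <<'E'
from h import *
for n in('scene','top'):
    s=ctrl.snapshot(n); cv2.imwrite(f'pics/{n}0.png',s['img'])
    print(n,'cam',np.round(-np.array(s['R']).T@s['t']),'axis',np.round(np.array(s['R'])[2],2))
    for th in('blue_center','blue_lip','grey_center','green_center'):
        for d in ctrl.pinpoint(s,th)[:2]:
            print(th,round(d['p'],2),np.round(d['pixel'],1),world(s,d['pixel']).round(1),world(s,d['pixel'],25).round(1))
print(ctrl.current_t(),ctrl.current_tcp_rot())
E
```

```text
pics
scene cam [ 868. -421.  911.] axis [-0.36  0.38 -0.85]
blue_center 0.98 [334.2 238.3] [[ 5.153e+02  2.890e+01 -5.000e-01]] [[525.1  16.4  25. ]]
blue_lip 0.76 [295.2 253.2] [[502.5 -75.3  46.8]] [[493.2 -66.5  25. ]]
grey_center 0.87 [395.6 160.8] [[474.6 285.1  10.4]] [[481.  273.6  25. ]]
green_center 0.63 [217.4 321.2] [[ 484.  -271.7   -1.9]] [[ 495.4 -276.1   25. ]]
top cam [ 321.  -22. 1021.] axis [ 0.22 -0.03 -0.97]
blue_center 0.58 [278.  255.3] [[526.6  13.9   2.6]] [[522.1  13.1  25. ]]
blue_lip 0.91 [328.8 254.9] [[505.8 -71.9  51.6]] [[510.9 -73.3  25. ]]
grey_center 0.64 [131.4 304. ] [[474.  276.9  10.8]] [[471.9 272.7  25. ]]
0.5 [-1.79999774e+02  4.47819012e-03 -6.61177849e+01]
```

```bash
python3 - <<'E'
import cv2,numpy as np
a=cv2.imread('pics/scene0.png');b=cv2.imread('pics/top0.png')
cv2.imwrite('pics/v1.png',cv2.resize(a[90:390,140:540],(800,600),interpolation=cv2.INTER_CUBIC))
cv2.imwrite('pics/v2.png',cv2.resize(b[150:420,60:420],(800,600),interpolation=cv2.INTER_CUBIC))
E
```

```text
(no output)
```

View pics/v1.png

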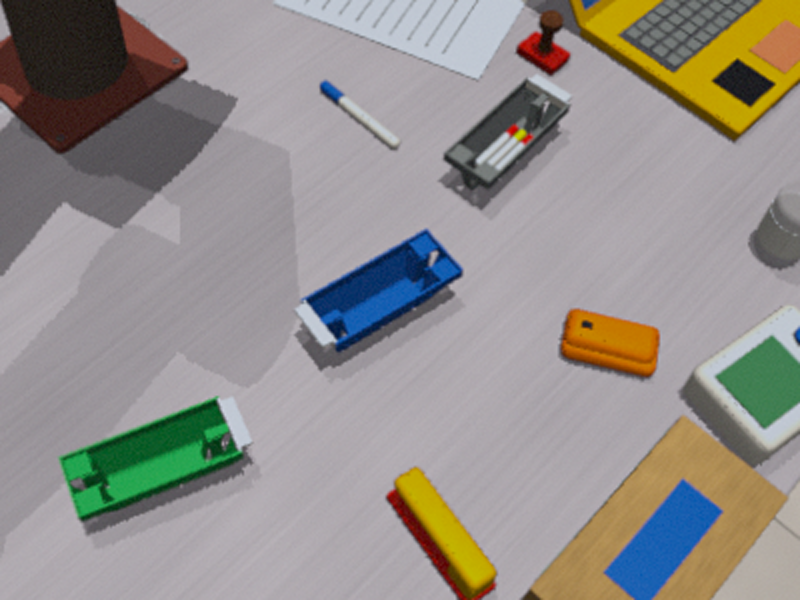

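View pics/v2.png

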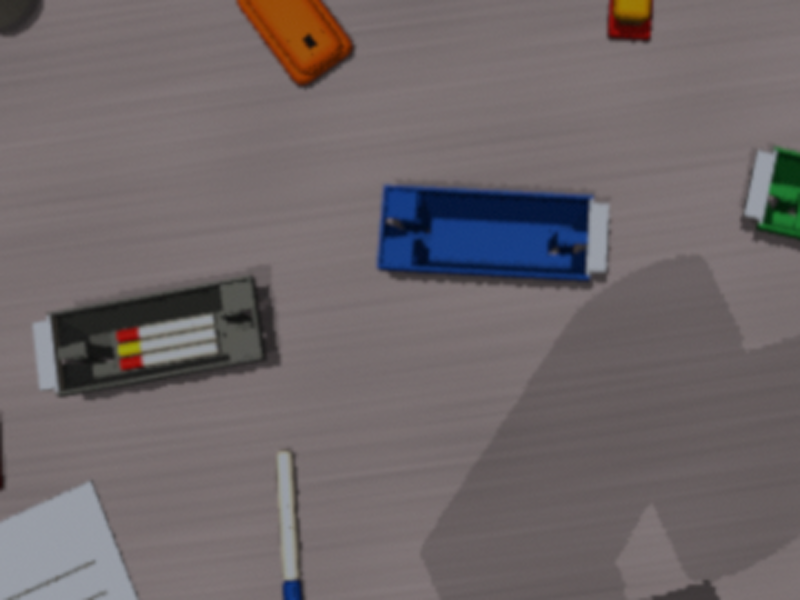

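v1 (scene): blue tote in the middle with its lip at lower left (315,322). The grey one is at upper right, with the tubes and its lip at the far right (550,90), and green is at lower left. v2 (top): the grey lip is at the left (45,355), towards +y, and the blue lip at the right (598,237), towards −y. So blue needs only a small yaw correction. Next I'll get exact rim poses from both depth views.

```bash
cat >> h.py <<'E'
v,u=np.mgrid[0:480,0:640]; PX=np.c_[u.ravel(),v.ravel()]
def rim(s,c,zlo,zhi,rad=115):
    """rim + lip points near c -> centre, yaw(long axis to lip), dims, median top z"""
    W=world(s,PX); ok=(s['range_z'].ravel()>0)&(W[:,2]>zlo)&(W[:,2]<zhi)&(np.hypot(*(W[:,:2]-c).T)<rad)
    m=np.zeros(ok.shape,np.uint8); m[ok]=1
    n,l,st,_=cv2.connectedComponentsWithStats(m.reshape(480,640),connectivity=8)
    sel=(l.ravel()==1+np.argmax(st[1:,4])); P=W[sel]; I=s['img'].reshape(-1,3)[sel].astype(int)
    (cx,cy),(w,h),a=cv2.minAreaRect(P[:,:2].astype(np.float32))
    a=np.radians(a if w>h else a+90); e=np.array([np.cos(a),np.sin(a)])
    white=P[(I.min(1)>120)&(np.ptp(I,1)<60)]
    if len(white) and (white[:,:2].mean(0)-[cx,cy])@e<0: e=-e
    f=np.array([-e[1],e[0]]); q=(P[:,:2]-[cx,cy])@np.c_[e,f]
    lo,hi=np.percentile(q,[.7,99.3],0)
    mid=(lo+hi)/2; ctr=np.array([cx,cy])+mid[0]*e+mid[1]*f-6*e
    return ctr.round(1),np.degrees(np.arctan2(e[1],e[0])).round(1),(hi-lo).round(1),np.sort([w,h]).round(1),np.percentile(P[:,2],[50,90]).round(1),len(P),len(white)
def tri(s1,p1,s2,p2):
    n=[cv2.undistortPoints(np.float64([[p]]),K(s),np.array(s['dist_coeffs'])).reshape(2,1) for s,p in((s1,p1),(s2,p2))]
    X=cv2.triangulatePoints(np.c_[s1['R'],s1['t']],np.c_[s2['R'],s2['t']],*n)[:,0]; return (X[:3]/X[3]).round(1)
E
python3 - <<'E'
from h import *
S=[ctrl.snapshot(n) for n in('scene','top')]
for nm,c in(('blue',(518,14)),('grey',(472,274)),('green',(490,-273))):
    for s in S: print(nm,*rim(s,c,35,65))
for th in('blue_lip','blue_center','grey_center'):
    a,b=[ctrl.pinpoint(s,th) for s in S]
    if a and b: print(th,tri(S[0],a[0]['pixel'],S[1],b[0]['pixel']))
E
```

```text
blue [519.4  12.3] -101.1 [171.6  65.2] [ 67.3 174.8] [44.4 49.2] 1121 213
blue [520.4  12.3] -101.0 [171.4  64.6] [ 65.8 172.6] [47.  51.6] 1475 257
grey [474.3 270.9] 92.7 [173.8  65.3] [ 66.7 176.1] [44.1 48.9] 813 212
grey [474.4 269.4] 92.8 [171.8  64.8] [ 65.8 173.6] [46.4 51.1] 1492 241
green [ 495.2 -278.7] 68.4 [171.5  65.9] [ 67.5 173.2] [44.5 49.2] 1393 242
green [ 496.2 -278.7] 68.5 [171.6  64. ] [ 66.5 172.9] [46.9 51.4] 1533 235
blue_lip [504.4 -72.4  45.1]
blue_center [525.6  13.8  29.3]
grey_center [474.5 268.4  26. ]
```

```bash
python3 - <<'E'
from h import *
B=[520,12.3]; rot=[180,0,-11]
g=ctrl.ik([*B,130],rot); g2=ctrl.ik([474.4,269.8,180],[180,0,2.7]); print(g,g2)
ctrl.goto([*B,130],rot); print(ctrl.current_t())
print('hit',ctrl.servo_line([*B,33],feed=100,threshold=8))
ctrl.grab(); print('open',ctrl.current_opening(),ctrl.current_t())
ctrl.servo_line([*B,143],feed=120)
print(ctrl.current_opening(),ctrl.current_wrist_force(),ctrl.current_tcp_pos(),ctrl.current_t())
s=ctrl.snapshot('scene'); cv2.imwrite('pics/v3.png',cv2.resize(s['img'][90:290,240:440],(600,600),interpolation=cv2.INTER_CUBIC))
for n in('scene','top'):
    s=ctrl.snapshot(n)
    print(rim(s,(474,270),35,65))
E
```

```text
[-7.33633675e+00  4.72154075e+00  1.09011346e+02 -2.54444375e-14
  6.62671133e+01  3.66366325e+00] [ 2.13470975e+01  4.88168881e+00  1.03030129e+02 -2.54444375e-14
  7.20881823e+01  1.86470975e+01]
3.225
hit False
open 62.682039995330754 4.6833
63.23373133778708 [ 0.46234746 -0.34665373 -1.54126362] [519.23422949  12.36750042 141.96860393] 5.75
(array([474.4, 270.5]), np.float64(92.6), array([173.5,  65.2]), array([ 67.5, 176.8]), array([44. , 48.8]), 816, 326)
(array([473.8, 278.7]), np.float64(92.5), array([153.9,  65. ]), array([ 66.2, 157.8]), array([47.8, 51.4]), 993, 273)
```

View pics/v3.png

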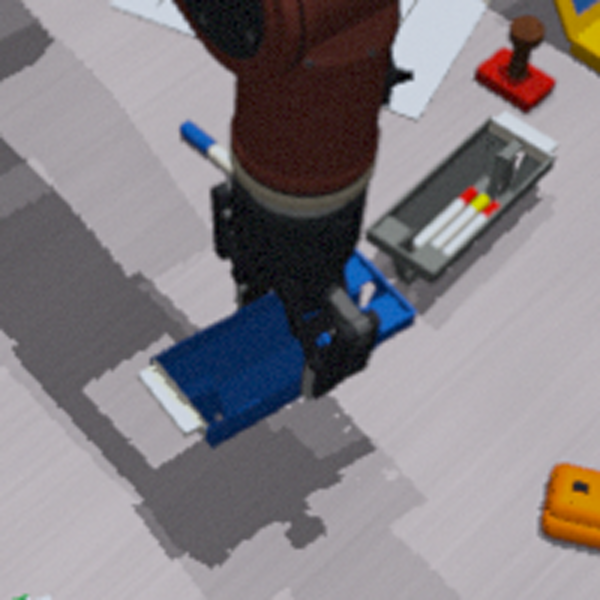

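v3: the blue tote is held at (280,350), lip at lower left (172,400), and grey is undisturbed. I can't tell by eye whether blue hangs level, so I'll check the tilt from depth.

```bash
cat >> h.py <<'E'
def tilt(s,c,yaw,zr):
    W=world(s,PX); I=s['img'].reshape(-1,3).astype(int)
    e=np.array([np.cos(np.radians(yaw)),np.sin(np.radians(yaw))]); f=np.array([-e[1],e[0]])
    a=(W[:,:2]-c)@e; b=(W[:,:2]-c)@f
    wh=(I.min(1)>105)&(np.ptp(I,1)<60)
    bl=(I[:,0]>60)&(I[:,0]>1.6*I[:,2])
    base=(s['range_z'].ravel()>0)&(abs(b)<36)
    for nm,m in(('lip',base&wh&(a>78)&(a<94)&(W[:,2]>zr-20)&(W[:,2]<zr+20)),
                ('blue+',base&bl&(a>40)&(a<85)),('blue-',base&bl&(a<-40)&(a>-85))):
        if m.sum()>8: print(nm,m.sum(),'z pct 10/50/90/98',np.percentile(W[m,2],[10,50,90,98]).round(1),'a',np.percentile(a[m],[2,98]).round(1),'b',np.percentile(b[m],[2,98]).round(1))
E
python3 - <<'E'
from h import *
for n in('scene','top'):
    s=ctrl.snapshot(n); print(n); tilt(s,[519.2,12.3],-101,159)
    if n=='top': cv2.imwrite('pics/v4.png',cv2.resize(s['img'][170:350,180:420],(800,600),interpolation=cv2.INTER_CUBIC))
print(ctrl.current_torque(),ctrl.current_wrist_force())
E
```

```text
scene
lip 216 z pct 10/50/90/98 [153.5 155.9 157.6 158.3] a [78.4 92.1] b [-23.9  27.6]
blue+ 492 z pct 10/50/90/98 [122.  142.4 155.1 156.9] a [40.6 77. ] b [-29.8  33.8]
blue- 307 z pct 10/50/90/98 [143.7 151.3 155.9 157.6] a [-80.  -43.1] b [-23.3  34. ]
top
lip 280 z pct 10/50/90/98 [156.6 158.3 160.3 161.7] a [79.3 91.6] b [-22.5  28. ]
blue+ 72 z pct 10/50/90/98 [112.  153.1 156.1 158.6] a [61.8 76.4] b [-11.6  33.4]
blue- 767 z pct 10/50/90/98 [111.8 152.6 157.9 160. ] a [-78.5 -41.4] b [-29.   31.5]
[-0.05018227 -0.0233959   0.0044813 ] [ 0.39458748 -0.19747062 -0.91599114]
```

View pics/v4.png

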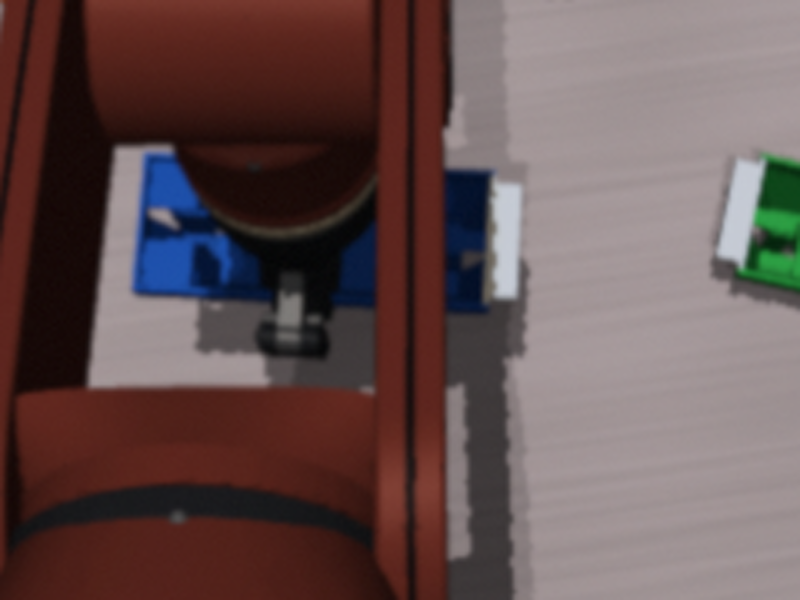

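v4 (top): blue hangs level, with lip at (507,240) and plain end at (140,225). Depth puts the lip and the plain end at the same height. The tote sits about 2 mm towards +x of the TCP reading in both views, so I'll correct for that, hover over grey and measure there.

```bash
python3 - <<'E'
from h import *
ctrl.goto([472.8,269.8,143],[180,0,2.7])
ctrl.servo_line([472.8,269.8,115],feed=80); ctrl.dwell(.3)
p=ctrl.current_tcp_pos(); print(p,ctrl.current_tcp_rot(),ctrl.current_opening(),ctrl.current_t())
for n in('scene','top'):
    s=ctrl.snapshot(n); print(n); tilt(s,[474.4,270],-87.3,132)
E
```

```text
[473.10686407 269.9871335  115.49666006] [-1.79983868e+02 -5.02717567e-02  2.70775413e+00] 63.15818433954146 7.825
scene
lip 136 z pct 10/50/90/98 [126.3 128.3 130.8 131.8] a [78.4 93.3] b [-30.3  25.5]
blue+ 212 z pct 10/50/90/98 [ 95.7 119.1 128.  130.6] a [40.9 81.1] b [-30.4  32.7]
blue- 160 z pct 10/50/90/98 [ 81.4  95.  120.8 126.9] a [-67.3 -40.5] b [-29.1  22.5]
top
lip 243 z pct 10/50/90/98 [129.1 131.3 133.1 134.2] a [79.8 92.9] b [-22.9  26.7]
blue+ 26 z pct 10/50/90/98 [110.3 130.4 133.4 134.1] a [58.9 79.2] b [12.  32.8]
```

Blue is aligned to within about 1 mm on both axes, so I'll lower it with contact detection.

```bash
python3 - <<'E'
from h import *
x,y=472.3,270.8
ctrl.servo_line([x,y,84],feed=60)
print('z',ctrl.current_tcp_pos(),ctrl.current_wrist_force())
print('hit',ctrl.servo_line([x,y,72],feed=15,threshold=5))
print('z',ctrl.current_tcp_pos(),ctrl.current_wrist_force(),ctrl.current_torque(),ctrl.current_t())
s=ctrl.snapshot('scene'); cv2.imwrite('pics/v5.png',cv2.resize(s['img'][90:240,300:500],(800,600),interpolation=cv2.INTER_CUBIC))
tilt(s,[474.4,270],-87.3,95)
E
```

```text
z [472.26637289 270.79043032  83.77187874] [ 0.15240688  0.50969174 -2.65856396]
hit True
z [472.62508386 270.90159534  79.07959422] [-1.14934997 -0.38297536  4.56668433] [-0.07436587  0.01534566 -0.06231526] 9.0667
lip 134 z pct 10/50/90/98 [89.9 93.1 94.8 95.8] a [79.  91.9] b [-24.7  25. ]
blue+ 208 z pct 10/50/90/98 [56.1 82.5 92.  94.2] a [40.7 78.8] b [-31.3  32.2]
blue- 143 z pct 10/50/90/98 [ 44.8  58.   85.8 400.2] a [-69.6 -40.5] b [-29.2  26.5]
```

View pics/v5.png

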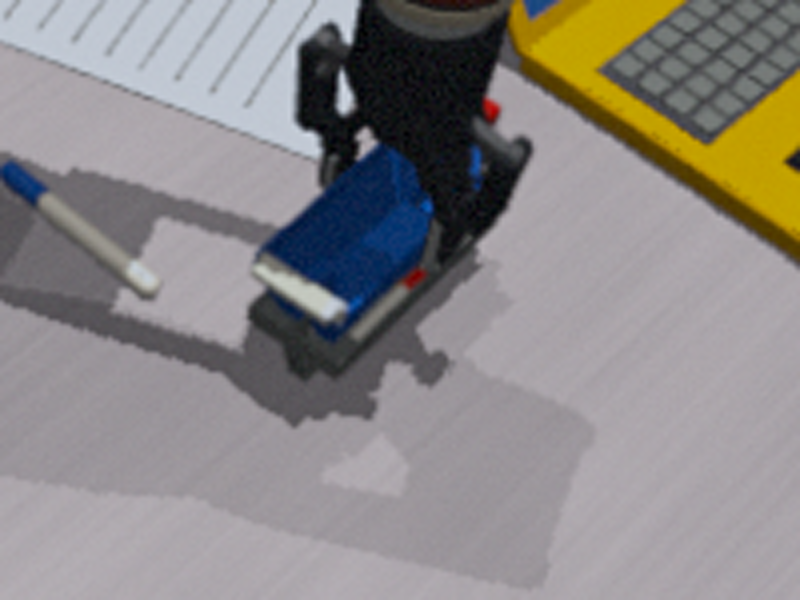

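v5: blue sits over grey, its lip (300,290) over grey's plain end, with one tube visible through the gap (390,300). Contact came at the expected height, with the lip about 94 mm up, so I'll release.

```bash
python3 - <<'E'
from h import *
ctrl.open_gripper(); ctrl.dwell(.3)
x,y,z=ctrl.current_tcp_pos()
ctrl.servo_line([x,y,z+110],feed=120)
ctrl.goto([450,0,300],[180,0,0]); ctrl.dwell(.5)
print(ctrl.current_t())
for n in('scene','top'):
    s=ctrl.snapshot(n); print(n,'blue',*rim(s,(473,270),80,110)); tilt(s,[474.4,270],-87.3,95)
    print('grey',*rim(s,(474,270),38,55)); print('green',*rim(s,(496,-278),35,65))
    if n=='scene':cv2.imwrite('pics/v6.png',cv2.resize(s['img'][90:240,300:500],(800,600),interpolation=cv2.INTER_CUBIC))
E
```

```text
12.4667
scene blue [474.4 270.9] -87.4 [173.6  65.9] [ 67.1 178.2] [89.4 94.1] 839 167
lip 142 z pct 10/50/90/98 [90.5 93.2 95.3 96.3] a [78.4 92.3] b [-25.8  25. ]
blue+ 212 z pct 10/50/90/98 [56.6 82.7 92.  94. ] a [40.5 78. ] b [-31.6  32.3]
blue- 609 z pct 10/50/90/98 [48.3 80.9 91.  93.9] a [-79.9 -41.5] b [-30.9  31.8]
grey [467.7 290.9] -88.2 [106.9  32.3] [ 34.1 111.3] [45.9 52.1] 458 1
green [ 495.4 -278.8] 68.5 [171.6  65.3] [ 66.9 172.8] [44.4 49.2] 1380 260
top blue [473.7 283.4] 92.4 [121.   64.6] [ 65.7 128.8] [90.4 95.5] 1032 3
blue+ 12 z pct 10/50/90/98 [86.8 94.5 97.1 97.7] a [40.4 47.6] b [28.9 32. ]
blue- 967 z pct 10/50/90/98 [48.2 88.6 94.  96.5] a [-78.8 -41. ] b [-31.2  30.7]
grey [474.6 283.6] 92.9 [93.5 40.4] [42.4 99.8] [48.1 51.4] 1128 0
green [ 495.8 -278.5] 69.6 [171.5  64.8] [ 66.1 173.3] [47.  51.4] 1534 272
```

View pics/v6.png

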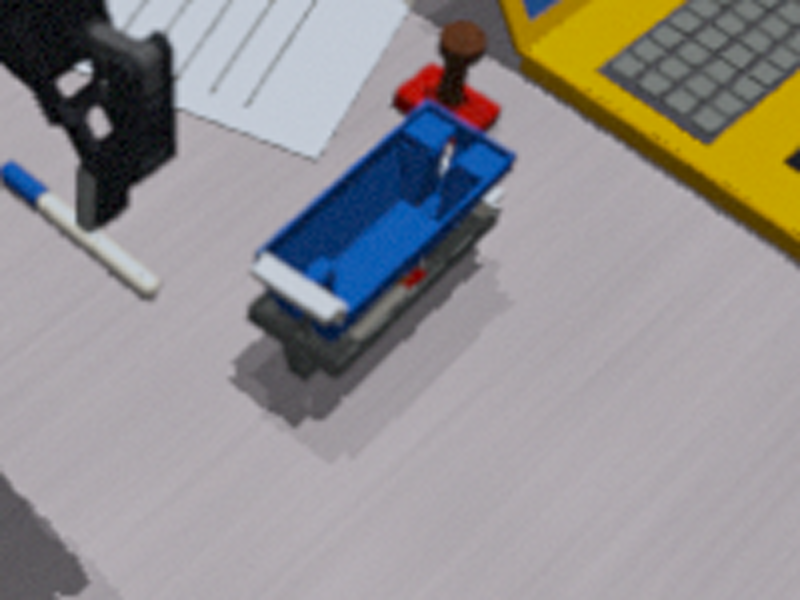

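v6: blue rests level on grey with its lip (300,290) over grey's plain end, and grey's own lip shows at (495,195). The gripper is clear. Handing in.

```bash
python3 -c "
from bench import ctrl
print(ctrl.job_done(), ctrl.current_t())"
```

```text
the job is handed in; nothing more can be done
the job is handed in; nothing more can be done
```

The blue tote is stacked on the grey one, lip over grey's plain end, released and handed in about 12.6 s into the 38 s allowed. I gripped it across the rim at mid-length, turned it about 14° to face opposite grey, and lowered it until contact was felt at the expected height.

**Last checks**
- **Blue:** its centre measured (474.4, 270.9) at yaw −87.4°, and the target was grey at (474.4, 270), −87.3°. The rim is about 95 mm above the surface, as it should be on the ledges (about 70 if nested). Both ends are level to within about 0.5 mm.
- **Green:** within about 1 mm of where it started. One yaw reading was 1.1° off the first and the other agreed, so I take that as noise.
- **Grey:** mostly hidden under blue, so I couldn't refit it at the end. It looks unmoved in the last picture, and blue's landing position agrees with that.

**Disagreements:**
- The top camera's fits of blue and grey were partly blocked by the arm at the end, so I didn't use them.
- The cameras put the held tote about 2 mm off the TCP reading. I corrected for this before lowering.

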